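# Top up the gravity-feed can rack

## Task

Top up the can rack with the two tins from the draining mat: lay the red tin, which expires first, on the rack's top track, then the yellow one, so that each rolls to the back, drops and comes to rest in the bottom track. In the end the tins must queue up in the order they are to be used: blue (already there) at the front stop, red behind it, yellow last. Leave the jar, mug and pepper mill where they are.

Things in the scene. Friction and masses are not known exactly. Their poses are not given: they have to be found in the camera images.
- can_rack: can rack of dark wire, fixed, 330 mm long (x), 111 wide (y), 197 high. Origin on the worktop at mid width; x axis from the front (x = -0.177, stop where tins are taken out, facing roughly the robot) to the back (x = +0.150); z up. Tins lie across it, their length along its y axis, between side wires 98 mm apart clear, and roll along x. Bottom track falls 8 degrees to the front stop
- rack_load (a point): loading point on the top track: midway between its two rails (52 mm apart), level with their tops, at x = -0.045, y = 0, z = 0.145 of the rack, axes as the rack's. A tin on the rails here has its centre 27 mm higher. A tin let go here rolls off toward the back and needs about 1.5 s to come to rest below; until the open fingers are raised clear, the finger on the back side holds it
- rack_drop (a point): back end of the top track: midway between its rails, level with their tops, at x = 0.080, z = 0.121 of the rack. The top track is open above and falls 11 degrees from its front end (x = -0.135, rail tops at z = 0.163, 10 mm lip) to here; its side wires stand up to z = 0.197 at the front, falling to 0.186 at the back. Behind it, x = 0.083 to 0.147, is the gap where tins drop to the bottom track
- tin_red: red food tin, a cylinder 54 mm in diameter and 84 mm long with metal ends, about 0.2 kg; origin at its centre, its y axis along the tin's length (x and z turn as it rolls). With narrow green and white stripes. At the start it lies on the draining mat
- tin_yellow: yellow food tin, a cylinder 54 mm in diameter and 84 mm long with metal ends, about 0.2 kg; origin at its centre, its y axis along the tin's length (x and z turn as it rolls). With narrow green and white stripes. At the start it lies on the draining mat
- tin_blue: blue food tin, a cylinder 54 mm in diameter and 84 mm long with metal ends, about 0.2 kg; origin at its centre, its y axis along the tin's length (x and z turn as it rolls). With narrow grey and white stripes. It already lies in the bottom track of the rack against the front stop and stays there
- drain_mat: grey ribbed draining mat, fixed, 280 mm (x) by 200 mm (y), base 4 mm thick, origin under its centre on the worktop. Ribs run along its y axis, 24 mm apart, their tops 9 mm above the worktop. The two tins lie between ribs, along the mat's y axis, 120 mm apart centre to centre along its x axis (at x = -0.060 and +0.060; which is where varies), centres 34 mm above the worktop
- honey_jar: jar with a red lid, 65 mm wide, 100 mm high, origin under its centre; leave it alone
- mug: green mug, 91 mm high, 117 mm wide over its handle, origin under its centre; leave it alone
- pepper_mill: wooden pepper mill, 58 mm wide, 170 mm high, origin under its centre; leave it alone

How it is judged:
By the outcome, as a careful person would: the job done as asked, in the order asked, and still so for the second after the job is handed in, with the robot touching nothing.
It also fails if it takes over 51 s, if anything falls off the work surface, if the arm or the gripper's body presses on something with over 40 N, if the wrist force passes 120 N, or if a joint passes its speed limit or range.

## Robot

A 6-joint arm with a two-finger parallel gripper is mounted at the origin on a cart in front of the work surface, level with it; the furniture and walls round the work are solid. World frame = base frame: x ahead of the robot, y to its left, z up, the work surface at z = 0. Lengths are in m, angles in rad, forces in N, time in s.
With the tool pointing down it reaches from about 0.35 to 0.725 m from the base axis. Payload 6 kg.
Tool frame: the origin (TCP) lies at the very end of the fingers, on their centre line; the grasp point (between the pads) lies 19 mm behind it; z points along the fingers, y is the line along which they close (so a half turn about z gives the same grasp; the last joint's range is limited). The gripper opens to 85 mm and grips with 20 to 120 N. Pads are 22 mm wide; open, the fingers measure 114 mm over their backs; the gripper's body (76 mm by 85 mm) begins 54 mm behind the grasp point. The pads swing forward as they close: fully open they stand 13 mm farther back than shut.
Start: joints at [1.497, 0.04, 0.085, 0, -1.615, -0.334], TCP at [0.238, 0.551, 0.231] pointing down, gripper open.
Joint ranges: [-2.56, 2.56], [-1.29, 2.01], [-1.08, 1.49], [-3.29, 1.98], [-2.81, -0.18], [-2.99, 2.99]. Speed limits (rad/s): [2.57, 2.57, 3.01, 3.14, 3.14, 3.14].

## Interface

Orientations are given as [roll, pitch, yaw] about the fixed x, y, z axes, in that order (R = Rz(yaw) Ry(pitch) Rx(roll)).
In Python, from workcell import manip gives the robot as it stands.
- The arm moves only by the shell command python3 -m jog 'ROWS'. ROWS is a JSON object of lists of equal length, an entry for each row: "angular": the turn, a rotation vector about the tool's x, y, z in rad, a list of three; "linear": the shift along the tool's x, y, z in m, a list of three; "claw": the closure, from 0 (fully open) to 1 (shut). A call has 1 to 10 rows; each row shifts and turns the commanded pose from where the row before left it, along the tool's axes as they then stand; what a row does not reach is not made up. A row lasts 1/8 s, in which the tool goes at most 62.5 mm and 10.7 degrees, less where a joint would pass 70% of its speed; a pose out of reach is approached as far as the arm can. A call with a gripper value outside its range is refused whole. The fingers move at their own pace and stop on an object; the grip force is fixed at half the most. Time passes only in rows, so rows that do not move let the fingers close. It gives the time, the measured TCP pose, the force, the opening and the grip force at its end, in the units of the state.
- manip.observe(): the state, without advancing time (a new reading comes with each control period).
- manip.get_image(name): name is "side" or "top"; returns a dict with "img" (400x640x3 uint8, red, green, blue), "vfov" (degrees; the focal length in pixels is half the picture's height over the tangent of half this angle, whatever the lens; pixels are square), "cx", "cy" (the principal point, pixels), "distortion" ([k1, k2, p1, p2, k3] as OpenCV has them; the pictures are not rectified), "rvec" (rotation vector, rad) and "tvec" (3), from world to camera coordinates, as OpenCV has them. Camera axes: x right, y down, z forward; pixel columns grow to the right and rows downward; lengths in m; the calibration is good to about 2 mm. A picture is of the moment at which its call begins. There is no depth.
- manip.sign_off(): hands the job in; it is judged then, once.
The state is a dict: "clock": time; "qpos": joint angles; "joint_vel": joint speeds; "tau": joint torques, N m; "position": TCP position; "eef_rot": TCP orientation; "wrist_force": force on the tool from outside, world axes, zero at the start; "moment": the same for the moment, N m; "finger_gap": opening from 0.0 (shut) to 1.0 (fully open); "finger_force": force on a finger pad.
Only numpy, scipy, OpenCV 4.12 (cv2) and the standard library are available. Lean on these libraries where they do the work, as an engineer would, in place of code of your own. Each camera call takes 0.05 s, during which the arm holds its last target. There are 200 camera calls.

## Working session

There is one attempt and no reset: what is moved stays moved. The work goes in short steps, Python scripts to look and compute and a shell command to move; the robot and the scene stay as the last step left them, time stands still between calls to the robot, and variables do not carry over. Pictures are saved under pics/ and viewed, at most 10 in all, crops included, and the job is handed in when it is done.

```bash
mkdir -p pics; cat > h.py <<'E'
import numpy as np, cv2, pickle
from scipy.spatial.transform import Rotation as R
def cam(d):
    f=200/np.tan(np.radians(d['vfov'])/2)
    K=np.array([[f,0,d['cx']],[0,f,d['cy']],[0,0,1]]);return K,np.array(d['distortion'],float)
def ray(d,uv):
    K,D=cam(d);p=cv2.undistortPoints(np.array(uv,float).reshape(-1,1,2),K,D).reshape(-1,2)
    Rm=cv2.Rodrigues(np.array(d['rvec'],float))[0];c=-Rm.T@np.array(d['tvec'],float).ravel()
    return c,np.c_[p,np.ones(len(p))]@Rm
def onz(d,uv,z):
    c,r=ray(d,uv);return c+r*((z-c[2])/r[:,2])[:,None]
def proj(d,P):
    K,D=cam(d);return cv2.projectPoints(np.array(P,float).reshape(-1,1,3),np.array(d['rvec'],float),np.array(d['tvec'],float),K,D)[0].reshape(-1,2)
def shot(name,tag):
    from workcell import manip
    d=manip.get_image(name);pickle.dump(d,open(f'pics/{tag}.pkl','wb'));cv2.imwrite(f'pics/{tag}.png',d['img'][:,:,::-1]);return d
def load(tag): return pickle.load(open(f'pics/{tag}.pkl','rb'))
E
python3 - <<'E'
from h import *
from workcell import manip
for n in('top','side'):
    d=shot(n,n+'0');print(n,d['vfov'],ray(d,[[320,200]]))
print(manip.observe())
E
```

```text
top 51.35375341137839 (array([ 0.4249276 , -0.00340695,  1.07403076]), array([[ 0.165037  ,  0.03425592, -0.98573154]]))
side 52.38137689051365 (array([0.59047002, 0.68481057, 0.66748398]), array([[ 0.01814195, -0.78020947, -0.62528233]]))
{'clock': 0.1, 'qpos': array([ 1.49674150e+00,  4.07548854e-02,  8.39077788e-02, -4.07997295e-04,
       -1.61549032e+00, -3.33731540e-01]), 'joint_vel': array([-0.00052939, -0.00048488,  0.00249044,  0.00107793, -0.00039564,
        0.00021853]), 'tau': array([-5.30735037e-03, -3.69343507e+01,  3.48281157e+01,  6.95180565e+00,
       -4.52902474e-03,  2.71270771e-06]), 'position': array([0.2377452 , 0.55056796, 0.2303754 ]), 'eef_rot': array([ 3.14000306e+00, -1.19690494e-04, -4.07768356e-01]), 'wrist_force': array([ 0.1967657 , -0.45683837, -0.57329673]), 'moment': array([0.01483811, 0.00553919, 0.05019317]), 'finger_force': 0.0, 'finger_gap': 0.9976930013469433}
```

View pics/top0.png

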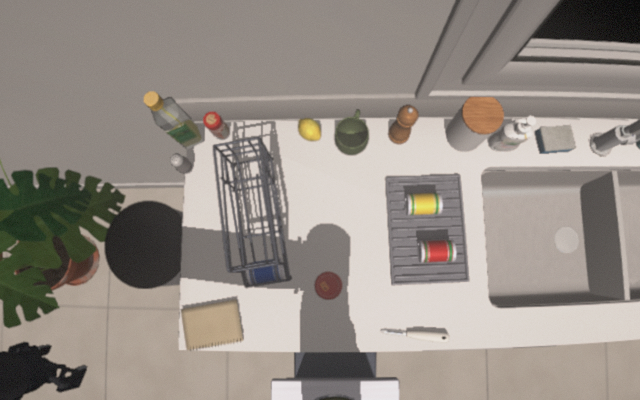

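View pics/side0.png

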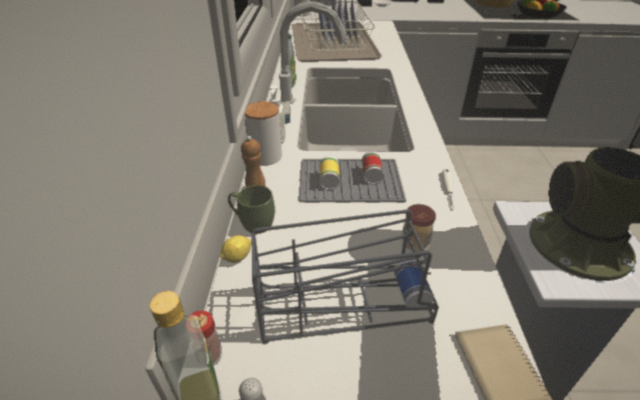

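The top view shows yellow at (424,204), red at (437,251), the rack over (215-290, 135-285) with its front toward the robot and the jar at (328,285). The side view shows the rack with its front at right (435,300).

```bash
python3 - <<'E'
from h import *
d=load('top0');s=load('side0')
a=cv2.imread('pics/top0.png')[125:295,205:300];b=cv2.imread('pics/side0.png')[200:345,240:445]
cv2.imwrite('pics/c1.png',cv2.resize(a,None,fx=3.5,fy=3.5,interpolation=cv2.INTER_CUBIC)[:600])
cv2.imwrite('pics/c2.png',cv2.resize(b,None,fx=3.8,fy=3.8,interpolation=cv2.INTER_CUBIC))
for n,dd in(('top',d),('side',s)):
  h=cv2.cvtColor(dd['img'],cv2.COLOR_RGB2HSV)
  for c,(lo,hi) in dict(yellow=((22,120,100),(34,255,255)),red=((0,180,90),(6,255,255)),red2=((174,150,90),(180,255,255)),blue=((105,90,40),(125,255,255))).items():
    m=cv2.inRange(h,lo,hi);k,l,st,ce=cv2.connectedComponentsWithStats(m)
    for i in range(1,k):
      if st[i,4]>60: 
        ys,xs=np.where(l==i);r=cv2.minAreaRect(np.c_[xs,ys].astype(np.float32))
        print(n,c,st[i,4],ce[i].round(1),[np.round(q,1) for q in r],onz(dd,[ce[i]],.055)[0].round(4))
# mat corners top
print(onz(d,[[386,177],[459,174],[468,281],[391,283]],.007).round(4))
E
```

```text
top yellow 343 [309.1 129.4] [array([309., 129.]), array([20., 20.]), np.float64(90.0)] [0.7799 0.059  0.055 ]
top yellow 257 [424.8 205.1] [array([424.5, 204.5]), array([17., 17.]), np.float64(90.0)] [ 0.5796 -0.2278  0.055 ]
top blue 156 [263.2 272.6] [array([263.2, 272.9]), array([10.3, 16.8]), np.float64(81.9)] [0.418  0.1717 0.055 ]
side yellow 163 [329.7 165.6] [array([329.9, 165.9]), array([17.8, 12.2]), np.float64(6.7)] [ 0.5856 -0.2283  0.055 ]
side yellow 530 [235.7 247.5] [array([235.7, 247.2]), array([26. , 25.1]), np.float64(12.5)] [0.7816 0.0847 0.055 ]
side blue 334 [409.8 277.2] [array([409.6, 277.1]), array([18.7, 22.1]), np.float64(65.0)] [0.4275 0.1567 0.055 ]
[[ 0.6626 -0.1399  0.007 ]
 [ 0.6686 -0.3335  0.007 ]
 [ 0.3905 -0.3407  0.007 ]
 [ 0.3891 -0.1441  0.007 ]]
```

View pics/c1.png

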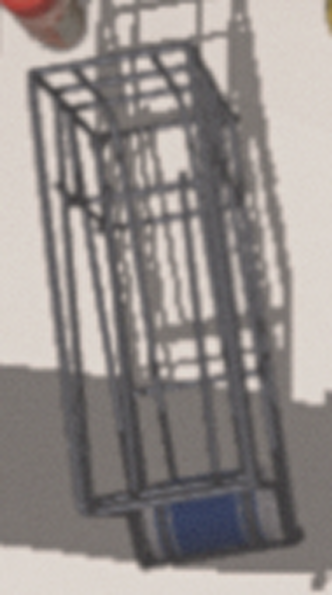

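View pics/c2.png

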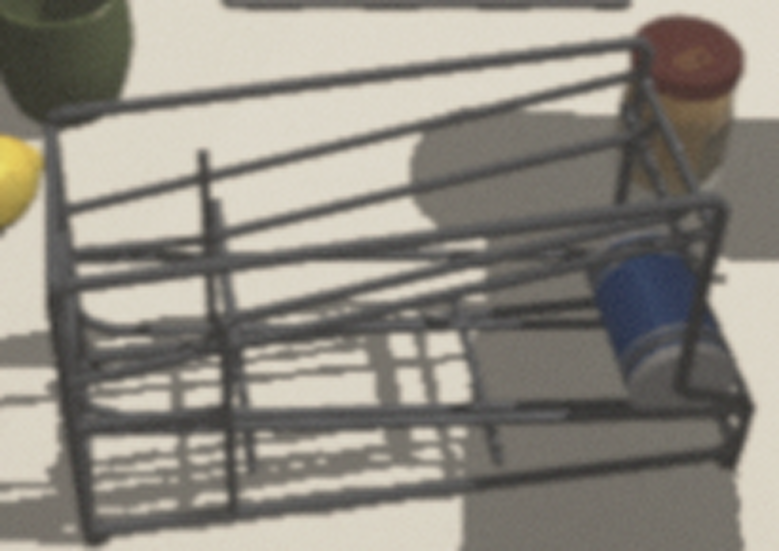

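c1 and c2 show the top frame's corners clearly, at top-image pixels (230,270), (276,262), (215,146), (259,139) and side-image pixels (428,255), (409,213), (256,275), (254.5,230). Next I triangulate them.

```bash
cat >> h.py <<'E'
def tri(d,u,s,v):
    c1,r1=ray(d,[u]);c2,r2=ray(s,[v]);r1,r2=r1[0],r2[0]
    t=np.linalg.lstsq(np.c_[r1,-r2],c2-c1,rcond=None)[0];a=c1+t[0]*r1;b=c2+t[1]*r2
    return (a+b)/2,np.linalg.norm(a-b)
E
python3 - <<'E'
from h import *
d=load('top0');s=load('side0')
T=[[230.1,270.1],[275.9,261.6],[215,145.9],[259.3,138.7]];S=[[428.2,254.7],[408.9,212.6],[256.3,275],[254.5,230.3]]
P=[]
for u,v in zip(T,S):
  p,e=tri(d,u,s,v);P.append(p);print('rack',p.round(4),round(e,4))
P=np.array(P);ax=(P[2:]-P[:2])[:,:2];print(np.degrees(np.arctan2(ax[:,1],ax[:,0])),np.linalg.norm(ax,axis=1),'widths',np.linalg.norm(P[0]-P[1]),np.linalg.norm(P[2]-P[3]))
for n,dd,box in(('top',d,(395,465,185,275)),('side',s,(315,390,145,195))):
  h=cv2.cvtColor(dd['img'],cv2.COLOR_RGB2HSV);x0,x1,y0,y1=box
  for c,f in(('red',lambda h:((h[...,0]<8)|(h[...,0]>172))&(h[...,1]>120)),('yel',lambda h:(h[...,0]>20)&(h[...,0]<34)&(h[...,1]>110))):
    m=f(h);q=np.zeros_like(m);q[y0:y1,x0:x1]=m[y0:y1,x0:x1];ys,xs=np.where(q)
    r=cv2.minAreaRect(np.c_[xs,ys].astype(np.float32));print(n,c,len(xs),np.round(r[0],1),np.round(r[1],1),r[2],onz(dd,[[xs.mean(),ys.mean()]],.05).round(4),'extent',xs.min(),xs.max(),ys.min(),ys.max())
# expected tins from mat
for x in(.06,-.06):
  c=np.array([.5277+x,-.2395+.021*x,.034]);print(proj(d,c).round(1),proj(s,c).round(1))
print('front stop/blue ends top',onz(d,[[263.2,272.6]],.06))
E
```

```text
rack [0.4245 0.2207 0.185 ] 0.0009
rack [0.4422 0.1215 0.19  ] 0.0007
rack [0.7007 0.2654 0.1797] 0.0025
rack [0.7172 0.1641 0.1795] 0.0008
[9.18536634 8.80451685] [0.27971686 0.27823268] widths 0.10091496070262329 0.10262776153429995
top red 325 [438.  251.5] [19. 18.] 90.0 [[ 0.4648 -0.2559  0.05  ]] extent 429 447 242 261
top yel 357 [424.  203.5] [19. 20.] 90.0 [[ 0.5838 -0.2279  0.05  ]] extent 414 434 194 213
side red 142 [372. 160.] [10. 16.] 90.0 [[ 0.4692 -0.2646  0.05  ]] extent 364 380 155 165
side yel 184 [330.  166.5] [18. 13.] 0.0 [[ 0.5858 -0.2341  0.05  ]] extent 321 339 160 173
[[427.  203.1]] [[328.9 169.9]]
[[430.2 250.7]] [[372.6 170.1]]
front stop/blue ends top [[0.41794098 0.17072738 0.06      ]]
```

```bash
python3 -m jog '{"angular":[[0,0,0.163],[0,0,0.163],[0,0,0.163],[0,0,0.163],[0,0,0.163],[0,0,0.163],[0,0,0.163],[0,0,0],[0,0,0],[0,0,0]],"linear":[[0,0,-0.006],[0,0,-0.006],[0,0,-0.006],[0,0,-0.006],[0,0,-0.006],[0,0,-0.006],[0,0,-0.006],[0.058,-0.015,0],[0.058,-0.015,0],[0.058,-0.015,0]],"claw":[0,0,0,0,0,0,0,0,0,0]}'
```

```text
clock: 1.35
position: [0.2869, 0.376, 0.2728]
eef_rot: [3.141, -0.001, -1.548]
wrist_force: [1.4, -0.0, 1.6]
finger_gap: 0.998
finger_force: 0.0
```

```bash
python3 -m jog '{"angular":[[0,0,0],[0,0,0],[0,0,0],[0,0,0],[0,0,0],[0,0,0],[0,0,0],[0,0,0],[0,0,0],[0,0,0]],"linear":[[0.06,-0.0155,0],[0.06,-0.0155,0],[0.06,-0.0155,0],[0.06,-0.0155,0],[0.06,-0.0155,0],[0.06,-0.0155,0],[0.06,-0.0155,0],[0.06,-0.0155,0],[0.06,-0.0155,0],[0.06,-0.0155,0]],"claw":[0,0,0,0,0,0,0,0,0,0]}'
```

```text
clock: 2.6
position: [0.4549, -0.2209, 0.2731]
eef_rot: [-3.141, 0.0, -1.549]
wrist_force: [0.2, 1.9, -0.4]
finger_gap: 0.997
finger_force: 0.0
```

```bash
python3 -m jog '{"angular":[[0,0,0],[0,0,0],[0,0,0],[0,0,0],[0,0,0],[0,0,0],[0,0,0],[0,0,0]],"linear":[[0.034,-0.009,0.02],[0,0,0.055],[0,0,0.055],[0,0,0.055],[0,0,0.04],[0,0,0.02],[0,0,0.010],[0,0,0]],"claw":[0,0,0,0,0,0,0,0]}' && python3 -c "
from h import *
shot('side','s1')"
```

```text
clock: 3.6
position: [0.4644, -0.2524, 0.0181]
eef_rot: [3.141, 0.0, -1.549]
wrist_force: [0.3, 0.1, 0.4]
finger_gap: 1.002
finger_force: 0.0
```

View pics/s1.png

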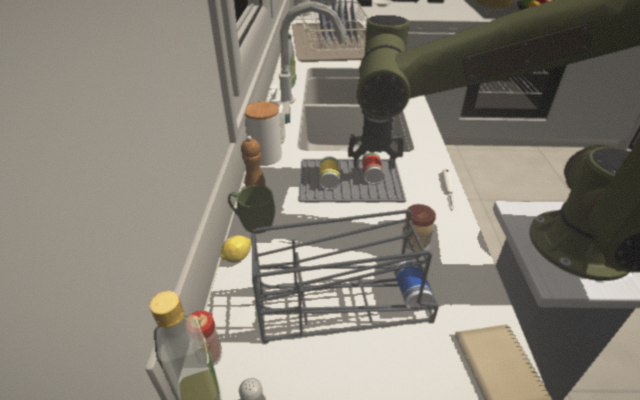

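The fingers straddle the red tin at (373,165). Close and lift.

```bash
python3 -m jog '{"angular":[[0,0,0],[0,0,0],[0,0,0],[0,0,0],[0,0,0],[0,0,0],[0,0,0],[0,0,0],[0,0,0],[0,0,0]],"linear":[[0,0,0],[0,0,0],[0,0,0],[0,0,0],[0,0,0],[0,0,-0.02],[0,0,-0.05],[0,0,-0.06],[0,0,-0.06],[0,0,-0.06]],"claw":[1,1,1,1,1,1,1,1,1,1]}'
```

```text
clock: 4.9
position: [0.4636, -0.2521, 0.2692]
eef_rot: [3.139, 0.001, -1.549]
wrist_force: [1.3, -0.6, -1.4]
finger_gap: 0.617
finger_force: 63.4
```

```bash
python3 -m jog '{"angular":[[0,0,0],[0,0,0],[0,0,0],[0,0,0],[0,0,0],[0,0,0],[0,0,0],[0,0,0],[0,0,-0.135],[0,0,0]],"linear":[[-0.0545,-0.0082,0],[-0.0545,-0.0082,0],[-0.0545,-0.0082,0],[-0.0545,-0.0082,0],[-0.0545,-0.0082,0],[-0.0545,-0.0082,0],[-0.0545,-0.0082,0],[-0.0545,-0.0082,0],[0,0,0],[0,0,0]],"claw":[1,1,1,1,1,1,1,1,1,1]}' && python3 - <<'E'
from h import *
s=shot('side','s2');t=shot('top','t2')
a=cv2.imread('pics/s2.png')[130:330,230:450];b=cv2.imread('pics/t2.png')[120:300,190:330]
a=cv2.resize(a,None,fx=2,fy=2,interpolation=cv2.INTER_CUBIC);b=cv2.resize(b,None,fx=2,fy=2,interpolation=cv2.INTER_CUBIC)
o=np.zeros((400,720,3),np.uint8);o[:,:440]=a;o[:360,440:]=b;cv2.imwrite('pics/c3.png',o)
E
```

```text
clock: 6.15
position: [0.52, 0.1851, 0.267]
eef_rot: [3.139, -0.001, -1.414]
wrist_force: [0.5, -0.9, -1.7]
finger_gap: 0.614
finger_force: 63.5
```

View pics/c3.png

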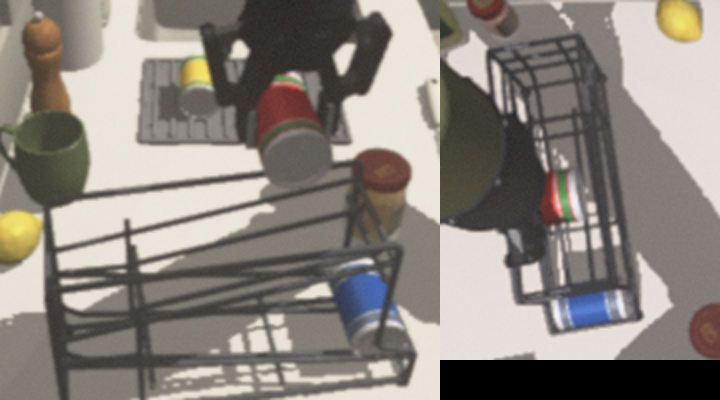

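Red tin is held level over the rack: its near end cap is centred at side px (378.5,208.5), and its far end edge is at top px ~(259.5,217). I'll compare these with the expected projections.

```bash
python3 - <<'E'
from h import *
s=load('s2');d=load('t2')
p=np.array([.52,.1851,.282]);y=np.array([-.156,.988,0])
print('near end',proj(s,[p+.042*y,p+.052*y]).round(1).tolist(),'far end top edge',proj(d,[p-.042*y+[0,0,.02],p-.052*y+[0,0,.02]]).round(1).tolist())
# centre line of cap by mask of grey: cap vs plane; y estimate from cap px with z=.282
print(onz(s,[[378.5,208.5]],.282).round(4),onz(d,[[259.5,217]],.30).round(4))
# loaded pose of tin -> side wire top mid gaps
E
```

```text
near end [[379.7, 210.7], [381.3, 215.1]] far end top edge [[256.4, 215.2], [261.6, 214.3]]
[[0.5147 0.2217 0.282 ]] [[0.5234 0.138  0.3   ]]
```

```bash
python3 -m jog '{"angular":[[0,0,0],[0,0,0],[0,0,0],[0,0,0],[0,0,0],[0,0,0]],"linear":[[-0.005,0,0.02],[0,0,0.03],[0,0,0.025],[0,0,0.015],[0,0,0.01],[0,0,0]],"claw":[1,1,1,1,1,1]}'; python3 - <<'E'
from h import *
s=shot('side','s3');t=shot('top','t3')
a=cv2.imread('pics/s3.png')[130:330,230:450];b=cv2.imread('pics/t3.png')[120:300,190:330]
a=cv2.resize(a,None,fx=2,fy=2,interpolation=cv2.INTER_CUBIC);b=cv2.resize(b,None,fx=2,fy=2,interpolation=cv2.INTER_CUBIC)
o=np.zeros((400,720,3),np.uint8);o[:,:440]=a;o[:360,440:]=b;cv2.imwrite('pics/c4.png',o)
E
```

```text
clock: 7.0
position: [0.5198, 0.1896, 0.1682]
eef_rot: [3.141, -0.0, -1.415]
wrist_force: [-0.1, -0.0, -1.6]
finger_gap: 0.611
finger_force: 63.5
```

View pics/c4.png

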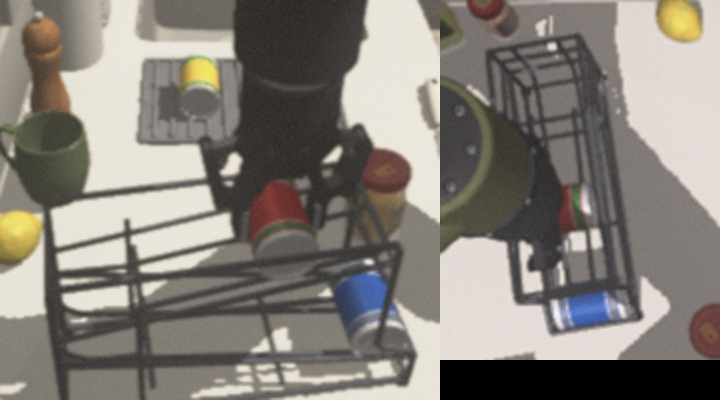

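Red tin sits between the side wires, with its far end at c4 px (592,205) inside the wire at about (603,205). I'll lower it the last centimetre.

```bash
python3 -m jog '{"angular":[[0,0,0],[0,0,0],[0,0,0]],"linear":[[0,0,0.006],[0,0,0.005],[0,0,0]],"claw":[1,1,1]}'
```

```text
clock: 7.48
position: [0.5211, 0.1901, 0.1593]
eef_rot: [-3.137, 0.0, -1.414]
wrist_force: [2.3, 0.4, 4.5]
finger_gap: 0.61
finger_force: 64.2
```

```bash
python3 -m jog '{"angular":[[0,0,0],[0,0,0],[0,0,0],[0,0,0],[0,0,0],[0,0,0],[0,0,0],[0,0,0],[0,0,0]],"linear":[[0,0,0],[0,0,0],[0,0,0],[0,0,0],[0,0,-0.02],[0,0,-0.04],[0,0,-0.05],[0,0,0],[0,0,0]],"claw":[0,0,0,0,0,0,0,0,0]}'; python3 - <<'E'
from h import *
s=shot('side','s4');t=shot('top','t4')
a=cv2.imread('pics/s4.png')[130:330,230:450];b=cv2.imread('pics/t4.png')[120:300,190:330]
a=cv2.resize(a,None,fx=2,fy=2,interpolation=cv2.INTER_CUBIC);b=cv2.resize(b,None,fx=2,fy=2,interpolation=cv2.INTER_CUBIC)
o=np.zeros((400,720,3),np.uint8);o[:,:440]=a;o[:360,440:]=b;cv2.imwrite('pics/c5.png',o)
E
```

```text
clock: 8.6
position: [0.5199, 0.19, 0.2681]
eef_rot: [-3.141, 0.001, -1.414]
wrist_force: [0.3, 0.5, -1.3]
finger_gap: 0.998
finger_force: 0.0
```

View pics/c5.png

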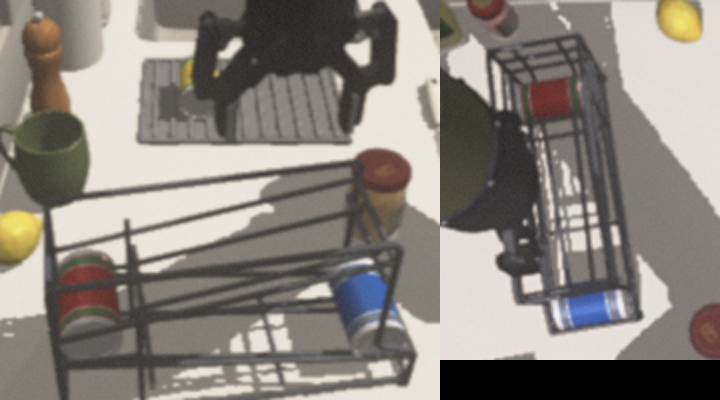

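Red is dropping at the rack's back, at c5 px (90,300) side and (552,98) top. While it rolls I go for yellow.

```bash
python3 -m jog '{"angular":[[0,0,0.135],[0,0,0],[0,0,0],[0,0,0],[0,0,0],[0,0,0],[0,0,0],[0,0,0],[0,0,0]],"linear":[[0,0,0],[0.06,-0.008,0],[0.06,-0.008,0],[0.06,-0.008,0],[0.06,-0.008,0],[0.06,-0.008,0],[0.06,-0.008,0],[0.06,-0.008,0],[0,0,0]],"claw":[0,0,0,0,0,0,0,0,0]}'; python3 - <<'E'
from h import *
s=shot('side','s5')
h=cv2.cvtColor(s['img'],cv2.COLOR_RGB2HSV)
m=(((h[...,0]<8)|(h[...,0]>172))&(h[...,1]>120));m[:,:250]=0;m[:225]=0;m[345:]=0;m[:,445:]=0
ys,xs=np.where(m);print(len(xs),xs.mean(),ys.mean(),xs.min(),xs.max(),onz(s,[[xs.mean(),ys.mean()]],.07))
E
```

```text
clock: 9.82
position: [0.5843, -0.2325, 0.2647]
eef_rot: [3.137, 0.0, -1.554]
wrist_force: [-0.5, 1.3, -0.2]
finger_gap: 1.001
finger_force: 0.0
428 386.3551401869159 281.5630841121495 372 402 [[0.47713853 0.18133734 0.07      ]]
```

Red came to rest behind blue, at x ≈ 0.477 (one diameter from blue's 0.42). Now grasp yellow.

```bash
python3 -m jog '{"angular":[[0,0,0],[0,0,0],[0,0,0],[0,0,0],[0,0,0],[0,0,0],[0,0,0],[0,0,0]],"linear":[[-0.0035,0,0.02],[0,0,0.055],[0,0,0.055],[0,0,0.05],[0,0,0.04],[0,0,0.02],[0,0,0.007],[0,0,0]],"claw":[0,0,0,0,0,0,0,0]}' && python3 -m jog '{"angular":[[0,0,0],[0,0,0],[0,0,0],[0,0,0],[0,0,0],[0,0,0],[0,0,0],[0,0,0],[0,0,0],[0,0,0]],"linear":[[0,0,0],[0,0,0],[0,0,0],[0,0,0],[0,0,0],[0,0,-0.02],[0,0,-0.05],[0,0,-0.06],[0,0,-0.06],[0,0,-0.06]],"claw":[1,1,1,1,1,1,1,1,1,1]}'
```

```text
clock: 10.88
position: [0.5857, -0.2252, 0.0215]
eef_rot: [-3.14, -0.001, -1.548]
wrist_force: [-0.5, -0.2, -0.4]
finger_gap: 1.001
finger_force: 0.0
clock: 12.12
position: [0.5839, -0.2252, 0.2726]
eef_rot: [3.14, 0.0, -1.549]
wrist_force: [0.5, 0.2, -2.1]
finger_gap: 0.606
finger_force: 63.5
```

```bash
python3 -m jog '{"angular":[[0,0,0],[0,0,0],[0,0,0],[0,0,0],[0,0,0],[0,0,0],[0,0,0],[0,0,0],[0,0,-0.135],[0,0,0]],"linear":[[-0.052,0.0069,0],[-0.052,0.0069,0],[-0.052,0.0069,0],[-0.052,0.0069,0],[-0.052,0.0069,0],[-0.052,0.0069,0],[-0.052,0.0069,0],[-0.052,0.0069,0],[0,0,0],[0,0,0]],"claw":[1,1,1,1,1,1,1,1,1,1]}' && python3 - <<'E'
from h import *
s=shot('side','s6');t=shot('top','t6')
a=cv2.imread('pics/s6.png')[130:330,230:450];b=cv2.imread('pics/t6.png')[120:300,190:330]
a=cv2.resize(a,None,fx=2,fy=2,interpolation=cv2.INTER_CUBIC);b=cv2.resize(b,None,fx=2,fy=2,interpolation=cv2.INTER_CUBIC)
o=np.zeros((400,720,3),np.uint8);o[:,:440]=a;o[:360,440:]=b;cv2.imwrite('pics/c6.png',o)
p=np.array([.52,.1898,.285]);y=np.array([-.156,.988,0])
print('expected near cap',(proj(s,p+.042*y)-[230,130])*2,'far top edge',(proj(t,p-.042*y+[0,0,.02])-[190,120])*2+[440,0])
E
```

```text
clock: 13.38
position: [0.52, 0.1895, 0.2704]
eef_rot: [3.14, -0.001, -1.414]
wrist_force: [0.6, -1.8, -2.1]
finger_gap: 0.609
finger_force: 63.6
expected near cap [[300.26645303 162.32279574]] far top edge [[567.21234553 190.07316592]]
```

View pics/c6.png

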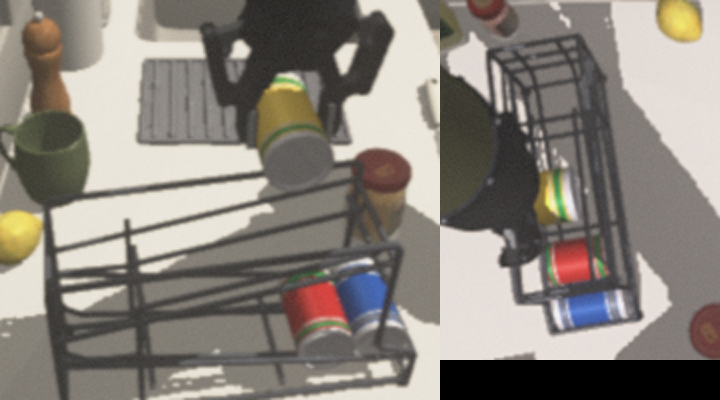

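Yellow is held over the rack with its cap at (298,159); red rests against blue at (317,315) and (350,300). I shift 3 mm toward +y and lower.

```bash
python3 -m jog '{"angular":[[0,0,0],[0,0,0],[0,0,0],[0,0,0],[0,0,0],[0,0,0],[0,0,0],[0,0,0]],"linear":[[-0.003,0,0.02],[0,0,0.03],[0,0,0.025],[0,0,0.015],[0,0,0.01],[0,0,0.005],[0,0,0.004],[0,0,0]],"claw":[1,1,1,1,1,1,1,1]}'
```

```text
clock: 14.48
position: [0.5204, 0.1924, 0.1617]
eef_rot: [-3.141, 0.0, -1.414]
wrist_force: [-0.2, -0.1, -2.3]
finger_gap: 0.61
finger_force: 63.8
```

```bash
python3 -m jog '{"angular":[[0,0,0],[0,0,0],[0,0,0]],"linear":[[0,0,0.002],[0,0,0.002],[0,0,0]],"claw":[1,1,1]}'
```

```text
clock: 14.85
position: [0.5216, 0.1926, 0.1609]
eef_rot: [-3.136, 0.001, -1.414]
wrist_force: [-0.3, -0.1, 8.9]
finger_gap: 0.609
finger_force: 64.8
```

Contact. Release, raise, wait, and look.

```bash
python3 -m jog '{"angular":[[0,0,0],[0,0,0],[0,0,0],[0,0,0],[0,0,0],[0,0,0],[0,0,0],[0,0,0],[0,0,0],[0,0,0]],"linear":[[0,0,0],[0,0,0],[0,0,0],[0,0,0],[0,0,-0.02],[0,0,-0.04],[0,0,-0.05],[0,0,-0.02],[0.05,0,0],[0.05,0,0]],"claw":[0,0,0,0,0,0,0,0,0,0]}'; python3 -m jog '{"angular":[[0,0,0],[0,0,0],[0,0,0],[0,0,0],[0,0,0],[0,0,0],[0,0,0],[0,0,0],[0,0,0],[0,0,0]],"linear":[[0.05,0,0],[0.05,0,0],[0,0,0],[0,0,0],[0,0,0],[0,0,0],[0,0,0],[0,0,0],[0,0,0],[0,0,0]],"claw":[0,0,0,0,0,0,0,0,0,0]}'; python3 - <<'E'
from h import *
s=shot('side','s7');t=shot('top','t7')
a=cv2.imread('pics/s7.png')[130:330,230:450];b=cv2.imread('pics/t7.png')[120:300,190:330]
a=cv2.resize(a,None,fx=2,fy=2,interpolation=cv2.INTER_CUBIC);b=cv2.resize(b,None,fx=2,fy=2,interpolation=cv2.INTER_CUBIC)
o=np.zeros((400,720,3),np.uint8);o[:,:440]=a;o[:360,440:]=b;cv2.imwrite('pics/c7.png',o)
E
```

```text
clock: 16.1
position: [0.536, 0.0928, 0.2893]
eef_rot: [-3.14, 0.0, -1.412]
wrist_force: [0.0, -0.9, -0.2]
finger_gap: 0.997
finger_force: 0.0
clock: 17.35
position: [0.5515, -0.0052, 0.2873]
eef_rot: [3.142, -0.0, -1.414]
wrist_force: [0.4, -0.1, 0.3]
finger_gap: 1.002
finger_force: 0.0
```

View pics/c7.png

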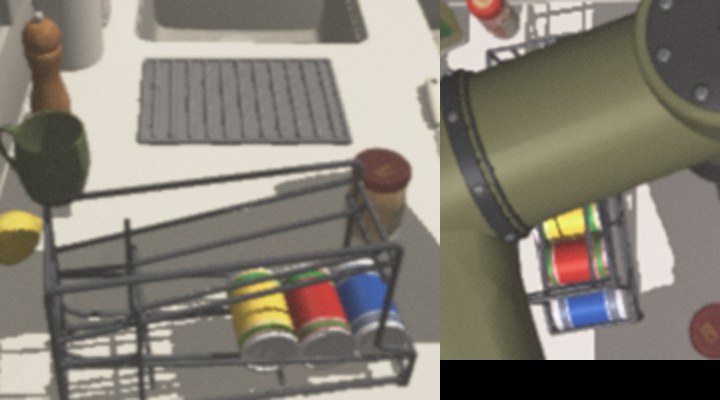

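The tins queue blue (365,300), red (318,310), yellow (265,315) in the bottom track, and the arm is clear.

```bash
python3 -c "
from workcell import manip
print(manip.sign_off())"
```

```text
the job is handed in; nothing more can be done
None
```

The job is done and handed in: the last pictures show the tins at rest in the bottom track, blue at the front stop, red behind it and yellow last, at about 17 s of the 51 s allowed.

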